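# Nip up the coffee machine's water nut with an adjustable wrench

## Robot

A 6-joint arm with a two-finger parallel gripper is mounted at the origin on the work surface. World frame = base frame: x ahead of the robot, y to its left, z up, the work surface at z = 0. Lengths are in m, angles in rad, forces in N, time in s.
With the tool pointing down it reaches from about 0.35 to 0.725 m from the base axis. Payload 4.3 kg.
Tool frame: the origin (TCP) lies on the centre line of the jaws, within the pads' length; the fingertips stand 19 mm ahead of it and the grasp point (between the pads) is the TCP; z points along the fingers, x is the direction in which the jaws open and shut, and the axes are right-handed (so a half turn about z gives the same grasp; the last joint's range is limited). The gripper opens to 85 mm and grips with 20 to 120 N. Pads are 22 mm wide; open, the fingers measure 114 mm over their backs; the gripper's body (76 mm by 85 mm) begins 54 mm behind the grasp point. The pads swing forward as they close: fully open they stand 13 mm farther back than shut.
Start: joints at [-1.417, 0.377, 0.081, 1.274, 0, 1.46], TCP at [0.15, -0.555, 0.25] pointing down, gripper open.
Joint ranges: [-2.72, 2.72], [-0.84, 1.66], [-1.02, 1.22], [-1.77, 2.12], [-1.37, 1.28], [-3.14, 3.14]. Speed limits (rad/s): [2.57, 2.57, 3.14, 3.14, 3.14, 3.14].

## Interface

Orientations are given as a unit quaternion [w, x, y, z].
In Python, from rig import * gives the robot as it stands. The module is installed in compiled form; this text tells all that it offers.
- The arm moves only by the shell command python3 -m pendant 'ROWS' [FORCE]. ROWS is text: rows parted by semicolons, each of 5 numbers parted by spaces: the finger opening in mm, from 0 to 85.4, then the shift along the tool's x, y, z in units of 30 mm (1.0 is 30 mm), then the turn about the tool's z in degrees. A call has 1 to 8 rows; each row shifts and turns the commanded pose from where the row before left it, along the tool's axes as they then stand; what a row does not reach is not made up. A row lasts 1/12 s, in which the tool goes at most 41.7 mm and 7.16 degrees, less where a joint would pass 70% of its speed; a pose out of reach is approached as far as the arm can. A call is refused whole if a number of a shift passes 1 or a number of a turn 7.16, either way. A call with a gripper value outside its range is refused whole. The fingers move at their own pace and stop on an object; FORCE is the grip in N (left out, the last holds). Time passes only in rows, so rows that do not move let the fingers close. It gives the time, the measured TCP pose, the force and the opening at its end, in the units of the state.
- observe(): the state, without advancing time (a new reading comes with each control period).
- read_camera(name): name is "scene" or "side" or "wrist"; returns (picture, depth): 480x640x3 uint8, red, green, blue; 480x640 float32, m along the optical axis (not along the pixel's ray), 0 where there is no reading.
- camera_params(name): a dict with "fx", "fy", "cx", "cy" (pixels), "cam_to_world" (4x4, takes a point from camera to world coordinates). Camera axes: x right, y down, z forward; pixel columns grow to the right and rows downward; lengths in m; the calibration is good to about 2 mm. The wrist camera is an equidistant fisheye: a pixel r from the principal point sees the ray r / f radians off the axis. A picture is of the moment at which its call begins: read the wrist's pose just before it. camera_params takes no time and is no camera call; for the wrist camera it gives the pose at the moment of the call.
- finish_job(): hands the job in, once; it reports no verdict.
The state is a dict: "time_s": time; "joint_positions": joint angles; "qd": joint speeds; "joint_efforts": joint torques, N m; "tool_pos": TCP position; "tcp_rot": TCP orientation; "contact_force": force on the tool from outside, world axes, zero at the start; "ft_torque": the same for the moment, N m; "grip_width": finger opening in m.
Only numpy, scipy, OpenCV 4.12 (cv2) and the standard library are available. Lean on these libraries where they do the work, as an engineer would, in place of code of your own. Each camera call takes 0.05 s, during which the arm holds its last target.

## Task

An adjustable wrench already lies round the nut of each water point in the counter. On the blue-capped one, roll the wrench's knurled worm with a fingertip until its jaw is closed snugly on the nut (move the jaw only by the worm, do not push the jaw itself), then push the wrench's handle round about 45 degrees clockwise, seen from above, so that the nut turns with it. Leave the wrench on the nut, and leave the red-capped point's wrench alone.

Things in the scene. Friction and masses are not known exactly. Their poses are not given: they have to be found in the camera images.
- blue_valve: The water point with the BLUE cap: upright brass stub fixed in the counter; cap 25 mm across, top 50 mm above the counter. Round its foot a brass hex nut, 30 mm across flats, 35 mm across corners, top 18 mm above the counter. Origin on the stub's axis at counter height, z up. A red-capped twin stands 270 to 420 mm away.
- blue_wrench: Loose steel adjustable wrench, 0.5 kg, flat on the counter round the blue point's nut. Origin at counter height, mid-nut when seated; x points from handle to nut, y to the fixed jaw. Head 16 mm high, from y = -40 to 31. Handle along -x, centred on y = 0: 22 mm wide, 16 high from x = -83 to -130, then a black grip 27 wide, 18 high to -240 with orange end.
- blue_worm_top (a point): Top of that wrench's worm, a knurled roller 26 mm across and 26 long, axis along the wrench's y; 28 mm above the counter, 12 proud of the head, 42 mm behind the nut. A fingertip pressed on it (5 to 15 N) and stroked along the wrench's +x, to the nut, closes the jaw 0.38 mm per mm; needs about 4 N along the stroke; slips harmlessly once tight. Lift and repeat strokes of about 20 mm.
- blue_jaw (a joint): Sliding dark jaw of that wrench, beside the nut (at y = -25 to -40 mm of the wrench when wide open): travel in m, 0 wide open (jaws 40 mm apart), growing as it closes; snug on the nut at 0.010. Starts at 0.002 to 0.004, too wide to turn the nut. Stays where the worm leaves it.
- blue_nut (a joint): Angle of the blue point's nut in rad, about 0 at the start, growing clockwise seen from above; turns stiffly (0.12 N m, about 1 N at the handle) and stays where it is left.
- red_wrench: The like wrench round the RED-capped point's nut, same shape and frame; to be left alone.

How it is judged:
By the outcome, as a careful person would: the job done as asked, in the order asked, and still so for the second after the job is handed in, with the robot touching nothing.
It also fails if it takes over 51 s, if anything falls off the work surface, if the arm or the gripper's body presses on something with over 40 N, if the wrist force passes 120 N, or if a joint passes its speed limit or range.

## Working session

There is one attempt and no reset: what is moved stays moved. The work goes in short steps, Python scripts to look and compute and a shell command to move; the robot and the scene stay as the last step left them, time stands still between calls to the robot, and variables do not carry over. Pictures are saved under pics/ and viewed, and the job is handed in when it is done.

```bash
mkdir -p pics; python3 - <<'E'
from rig import *
import cv2,numpy as np
s=observe(); print(s)
for n in ("scene","side"):
    p=camera_params(n); im,d=read_camera(n)
    np.savez(f"{n}0.npz",im=im,d=d,M=p["cam_to_world"],k=[p["fx"],p["fy"],p["cx"],p["cy"]])
    cv2.imwrite(f"pics/{n}0.png",im[:,:,::-1]); print(n,p)
E
```

```text
{'time_s': 0.0, 'joint_positions': array([-1.41730223e+00,  3.78075019e-01,  7.96154835e-02,  1.27441937e+00,
       -1.03179295e-05,  1.46053274e+00]), 'qd': array([ 8.49180690e-04, -2.10531701e-03,  4.72358573e-04,  5.38751498e-04,
       -1.88981166e-04, -4.28939089e-05]), 'joint_efforts': array([-3.42174499e-04, -4.63603306e+01,  2.69876897e+01,  2.09373306e-02,
       -2.04986591e-04,  9.73834432e-06]), 'tool_pos': array([ 0.14983428, -0.55448049,  0.24935   ]), 'tcp_rot': array([-7.16491260e-04,  7.93948599e-01, -6.07983995e-01, -7.55613718e-04]), 'contact_force': array([-1.32790583, -0.44075209,  0.04176559]), 'ft_torque': array([0.0024185 , 0.01007244, 0.00786891]), 'grip_width': 0.08544792631805205}
scene {'fx': 488.291495138778, 'fy': 488.291495138778, 'cx': 327.0179488844985, 'cy': 229.93830594296628, 'cam_to_world': array([[ 0.08385293,  0.65336658, -0.75238341,  0.99628416],
       [ 0.99630005, -0.04069617,  0.07569699, -0.09904896],
       [ 0.01883876, -0.75594704, -0.65436165,  0.4773323 ],
       [ 0.        ,  0.        ,  0.        ,  1.        ]])}
side {'fx': 533.2987022720382, 'fy': 533.2987022720382, 'cx': 322.6996138432827, 'cy': 241.8321384605563, 'cam_to_world': array([[ 0.83269057, -0.29542126,  0.46835104,  0.18097751],
       [-0.5533851 , -0.47417622,  0.68477868, -0.54827585],
       [ 0.01978274, -0.82938724, -0.55832379,  0.45141248],
       [ 0.        ,  0.        ,  0.        ,  1.        ]])}
```

View pics/scene0.png

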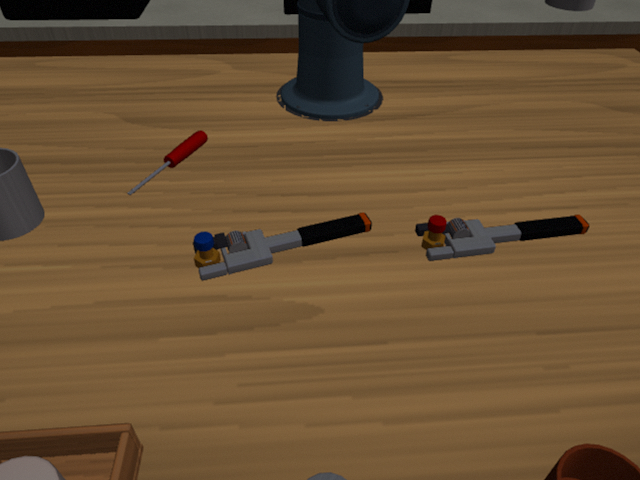

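View pics/side0.png

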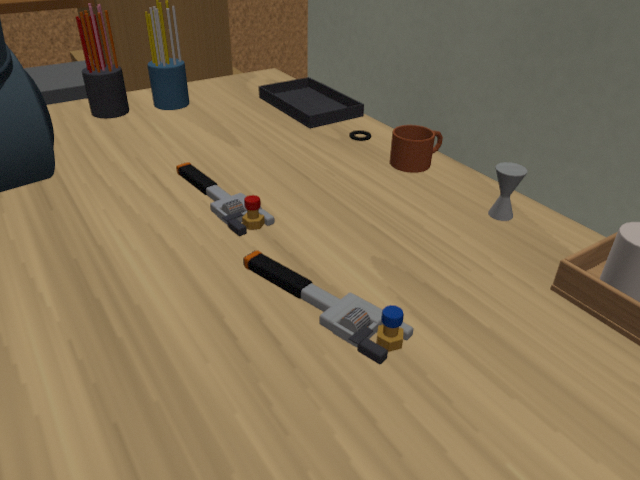

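The scene view has the blue cap at about (204,241), its worm at (237,240) and its orange handle end at (366,222). In the side view they are at (392,316), (356,319) and (251,260). Next I'll enlarge both and deproject.

```bash
cat > h.py <<'E'
import numpy as np,cv2
def load(n):
    z=np.load(n+".npz"); return z["im"],z["d"],z["M"],z["k"]
def atz(M,k,u,v,z):
    r=M[:3,:3]@np.array([(u-k[2])/k[0],(v-k[3])/k[1],1]); o=M[:3,3]
    return o+r*(z-o[2])/r[2]
def dep(d,M,k,u,v):
    Z=d[int(round(v)),int(round(u))]; return M[:3,:3]@(np.array([(u-k[2])/k[0],(v-k[3])/k[1],1])*Z)+M[:3,3]
E
python3 - <<'E'
from h import *
for n,(x0,y0,x1,y1) in dict(scene0=(185,200,385,290),side0=(235,240,425,370)).items():
    im,d,M,k=load(n)
    c=cv2.resize(im[y0:y1,x0:x1],None,fx=4,fy=4,interpolation=cv2.INTER_CUBIC)
    cv2.imwrite(f"pics/{n}_crop.png",c[:,:,::-1])
    # point cloud
    v,u=np.mgrid[y0:y1,x0:x1]; Z=d[y0:y1,x0:x1]
    P=np.stack([(u-k[2])/k[0]*Z,(v-k[3])/k[1]*Z,Z],-1)@M[:3,:3].T+M[:3,3]
    I=im[y0:y1,x0:x1].astype(int)
    blue=(I[...,2]>120)&(I[...,0]<60)
    ora=(I[...,0]>150)&(I[...,1]<110)&(I[...,2]<60)
    for nm,m in(("blue",blue),("orange",ora)):
        m=m&(Z>0); Q=P[m]; print(n,nm,m.sum(),u[m].mean(),v[m].mean(),np.median(Q,0),Q.min(0),Q.max(0))
    h=P[...,2]; print("counter z",np.median(h))
    for zz in(0.024,0.01):
        pass
    for nm,(a,b) in {}.items():pass
    m=(h>0.006)&(h<0.024)&(np.array(I).max(-1)<60); Q=P[m]; print("dark",m.sum(),Q.mean(0))
E
```

```text
<stdin>:13: RuntimeWarning: Mean of empty slice.
  ret = ret.dtype.type(ret / rcount)
  return _methods._mean(a, axis=axis, dtype=dtype,
  ret = um.true_divide(
Traceback (most recent call last):
ValueError: zero-size array to reduction operation minimum which has no identity
```

```bash
ls pics
```

```text
scene0.png
scene0_crop.png
side0.png
```

```bash
python3 - <<'E'
from h import *
for n,(x0,y0,x1,y1) in dict(scene0=(185,200,385,290),side0=(235,240,425,370)).items():
    im,d,M,k=load(n)
    c=cv2.resize(im[y0:y1,x0:x1],None,fx=4,fy=4,interpolation=cv2.INTER_CUBIC)
    cv2.imwrite(f"pics/{n}_crop.png",c[:,:,::-1])
    v,u=np.mgrid[y0:y1,x0:x1]; Z=d[y0:y1,x0:x1]
    P=np.stack([(u-k[2])/k[0]*Z,(v-k[3])/k[1]*Z,Z],-1)@M[:3,:3].T+M[:3,3]
    I=im[y0:y1,x0:x1]; H=cv2.cvtColor(I,cv2.COLOR_RGB2HSV).astype(int)
    blue=(H[...,0]>100)&(H[...,0]<130)&(H[...,1]>180)&(H[...,2]>70)
    ora=(H[...,0]<13)&(H[...,1]>180)&(H[...,2]>100)
    dark=(H[...,2]<50)
    print(n,"counter z",np.median(P[...,2]),"noread",(Z<=0).mean())
    for nm,m in(("blue",blue),("orange",ora),("dark",dark)):
        m=m&(Z>0); Q=P[m]
        if len(Q): print(nm,m.sum(),u[m].mean(),v[m].mean(),np.median(Q,0).round(4),Q.min(0).round(4),Q.max(0).round(4))
E
```

```text
scene0 counter z 0.0019047018397702342 noread 0.004055555555555555
blue 158 203.10759493670886 237.54430379746836 [ 0.5116 -0.212   0.0514] [ 0.4992 -0.2227  0.0482] [ 0.5226 -0.2015  0.0529]
orange 58 364.51724137931035 218.1551724137931 [0.4476 0.0113 0.02  ] [0.4329 0.0046 0.0174] [0.4585 0.017  0.0218]
dark 1628 301.52272727272725 234.23955773955774 [ 0.4705 -0.0557  0.0182] [ 4.384e-01 -2.384e-01 -4.000e-04] [0.5418 0.0191 0.0495]
side0 counter z 5.387796920239274e-05 noread 0.004008097165991903
blue 241 392.9626556016598 313.71784232365144 [ 0.5054 -0.2181  0.0493] [ 0.496  -0.2268  0.035 ] [ 0.5173 -0.2053  0.0516]
orange 3 245.33333333333334 259.0 [0.4307 0.0068 0.0165] [0.43   0.003  0.0164] [0.4319 0.0082 0.0175]
dark 1483 297.29062710721513 290.118004045853 [ 0.4564 -0.0586  0.0161] [ 0.431  -0.2376  0.0017] [0.5004 0.0046 0.0413]
```

```bash
sleep 1
```

```text
(no output)
```

View pics/scene0_crop.png

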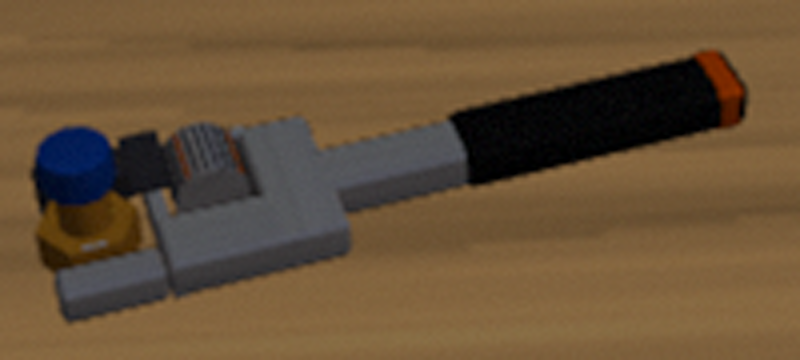

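View pics/side0_crop.png

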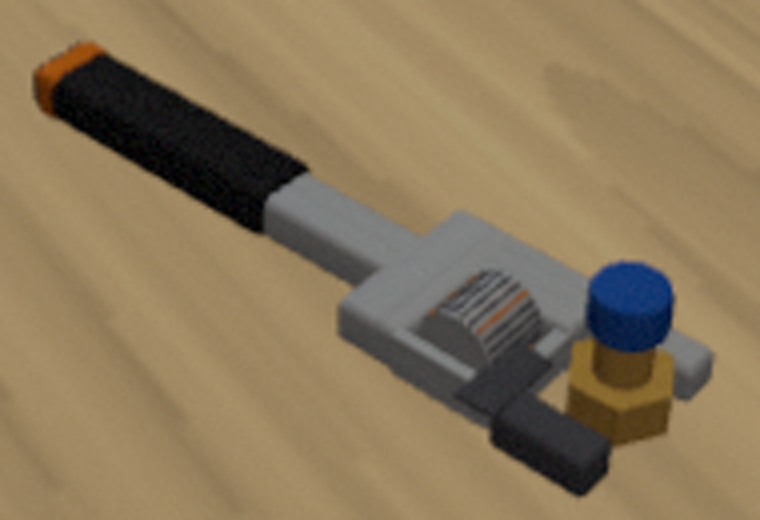

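```bash
python3 - <<'E'
from h import *
# scene crop px -> full: x=185+cx/4, y=200+cy/4 ; side: 235+,240+
S=lambda a,b:(185+(a+.5)/4-.5,200+(b+.5)/4-.5); T=lambda a,b:(235+(a+.5)/4-.5,240+(b+.5)/4-.5)
for n,f,pts in(("scene0",S,dict(capc=((75,152),.05),gripFarTop=((450,116),.018),gripFarBot=((470,158),.018),endA=((712,50),.018),endB=((745,92),.018),wormTop=((205,135),.028))),
 ("side0",T,dict(capc=((632,285),.05),gA=((306,170),.018),gB=((262,203),.018),eA=((85,43),.018),eB=((37,72),.018),wormTop=((488,292),.028),wE1=((450,300),.028),wE2=((522,285),.028)))):
    im,d,M,k=load(n)
    for nm,((a,b),z) in pts.items():
        u,v=f(a,b); print(n,nm,atz(M,k,u,v,z).round(4),dep(d,M,k,u,v).round(4))
# depth clouds: dark grip fit
A=[]
for n,(x0,y0,x1,y1) in dict(scene0=(185,200,385,290),side0=(235,240,425,370)).items():
    im,d,M,k=load(n); v,u=np.mgrid[y0:y1,x0:x1]; Z=d[y0:y1,x0:x1]
    P=np.stack([(u-k[2])/k[0]*Z,(v-k[3])/k[1]*Z,Z],-1)@M[:3,:3].T+M[:3,3]
    V=im[y0:y1,x0:x1].max(-1)
    Q=P[(V<50)&(P[...,1]>-0.09)&(P[...,2]>0.013)]
    r=cv2.minAreaRect((Q[:,:2]*1000).astype(np.float32)); print(n,"grip rect mm",r)
    Q=P[(P[...,2]>0.0225)&(P[...,1]>-0.198)&(P[...,1]<-.13)]; print("worm cloud",len(Q),Q.mean(0),Q.min(0),Q.max(0), Q[Q[:,2]>.026].mean(0))
E
```

```text
scene0 capc [ 0.5102 -0.2119  0.05  ] [ 0.5121 -0.2115  0.0517]
scene0 gripFarTop [ 0.4626 -0.0886  0.018 ] [ 0.4443 -0.0883  0.0022]
scene0 gripFarBot [ 0.4856 -0.0825  0.018 ] [ 0.4832 -0.0824  0.0158]
scene0 endA [0.4307 0.011  0.018 ] [0.4322 0.0107 0.0192]
scene0 endB [0.4558 0.0197 0.018 ] [0.456  0.0196 0.0182]
scene0 wormTop [ 0.479 -0.174  0.028] [ 0.4799 -0.1738  0.0287]
side0 capc [ 0.5074 -0.2148  0.05  ] [ 0.5062 -0.2161  0.0516]
side0 gA [ 0.4795 -0.0873  0.018 ] [ 0.4806 -0.0855  0.0163]
side0 gB [ 0.4584 -0.0941  0.018 ] [ 0.4613 -0.0893  0.0134]
side0 eA [0.4522 0.0153 0.018 ] [0.4529 0.0167 0.0169]
side0 eB [0.43   0.0085 0.018 ] [0.43   0.0085 0.018 ]
side0 wormTop [ 0.4869 -0.176   0.028 ] [ 0.4872 -0.1757  0.0277]
side0 wE1 [ 0.4753 -0.1728  0.028 ] [ 0.476  -0.1719  0.027 ]
side0 wE2 [ 0.4974 -0.1789  0.028 ] [ 0.4983 -0.1778  0.0268]
scene0 grip rect mm ((461.2992858886719, -39.41816711425781), (26.248512268066406, 98.91034698486328), 16.284589767456055)
worm cloud 264 [ 0.48868045 -0.17429545  0.02708258] [ 0.47037575 -0.18799915  0.02255094] [ 0.50255579 -0.16099409  0.03091821] [ 0.48729846 -0.17408584  0.02835458]
side0 grip rect mm ((456.245849609375, -41.996337890625), (25.55070686340332, 96.54204559326172), 15.792981147766113)
worm cloud 296 [ 0.48393323 -0.17830903  0.02602468] [ 0.46987958 -0.18952893  0.02251521] [ 0.50033541 -0.16384007  0.02992141] [ 0.48440528 -0.17713794  0.02732855]
```

The stub is at about (0.509, -0.2135), the heading about -74° and the worm top about (0.486, -0.176). In the wrench frame the worm is then at x = -42 mm, y = -11 mm, which matches the spec. I'll move above it with the fingers shut.

```bash
python3 -m pendant '0 -0.53 -0.78 0 0; 0 -0.53 -0.78 0 0; 0 -0.53 -0.78 0 0; 0 -0.53 -0.78 0 0; 0 -0.53 -0.78 0 0; 0 -0.53 -0.78 0 0; 0 -0.53 -0.78 0 0; 0 -0.53 -0.78 0 0' 30; python3 -m pendant '0 -0.53 -0.78 0 0; 0 -0.53 -0.78 0 0; 0 -0.53 -0.78 0 0; 0 -0.53 -0.78 0 0; 0 -0.53 -0.78 0 0; 0 -0.53 -0.78 0.5 0; 0 -0.53 -0.78 0.5 0; 0 0 0 0 0'
cat > rel.py <<'E'
import numpy as np,sys
from rig import *
from scipy.spatial.transform import Rotation as R
def rel(t):
    s=observe(); q=s["tcp_rot"]; r=R.from_quat([q[1],q[2],q[3],q[0]]); m=r.as_matrix()
    print("t",s["time_s"],"pos",s["tool_pos"].round(4),"F",s["contact_force"].round(2),"grip",round(s["grip_width"],4),"xdir",np.degrees(np.arctan2(m[1,0],m[0,0])).round(2),"z",m[:,2].round(3))
    print("shift units",((m.T@(np.array(t)-s["tool_pos"]))/0.03).round(2))
if __name__=="__main__": rel([float(a) for a in sys.argv[1:4]])
E
python3 rel.py 0.483 -0.166 0.09
```

```text
time_s: 0.77
tool_pos: [0.298, -0.3821, 0.2499]
tcp_rot: [-0.0, 0.794, -0.608, -0.0]
contact_force: [0.0, 0.0, 0.5]
grip_width: -0.0002
time_s: 1.43
tool_pos: [0.4273, -0.229, 0.2174]
tcp_rot: [-0.001, 0.796, -0.606, -0.002]
contact_force: [-0.0, 0.7, 0.4]
grip_width: -0.0001
t 1.4333 pos [ 0.4273 -0.229   0.2174] F [-0.04  0.72  0.41] grip -0.0001 xdir -74.59 z [-0.003  0.005 -1.   ]
shift units [-1.51 -2.35  4.25]
```

```bash
python3 -m pendant '0 -0.38 -0.6 0.8 -0.7; 0 -0.38 -0.6 0.8 0; 0 -0.38 -0.6 0.8 0; 0 -0.38 -0.6 0.8 0; 0 0 0 0.8 0; 0 0 0 0 0'; python3 rel.py 0.483 -0.166 0.08
python3 - <<'E'
from rig import *
import cv2
for n in("side","wrist"):
    im,d=read_camera(n); 
    if n=="side": im=cv2.resize(im[200:400,220:480],None,fx=3,fy=3)
    cv2.imwrite(f"pics/{n}1.png",im[:,:,::-1])
E
```

```text
time_s: 1.93
tool_pos: [0.4805, -0.1679, 0.0957]
tcp_rot: [0.001, 0.798, -0.602, -0.004]
contact_force: [-0.6, 0.6, -1.3]
grip_width: 0.0002
t 1.9333 pos [ 0.4805 -0.1679  0.0957] F [-0.65  0.56 -1.27] grip 0.0002 xdir -74.09 z [-0.008  0.004 -1.   ]
shift units [-0.03 -0.1   0.52]
```

```bash
sleep 6
```

```text
(no output)
```

View pics/side1.png

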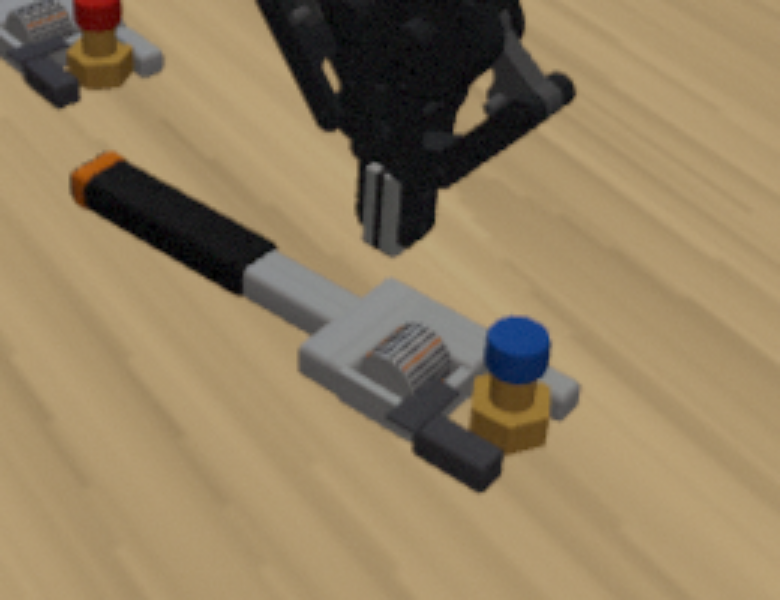

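View pics/wrist1.png

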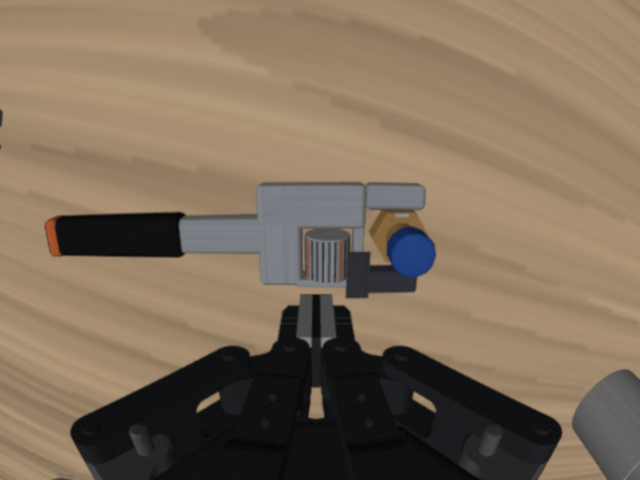

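The side view shows the shut fingertips above the worm, which is at about (408,352) in the crop. The wrist view shows the wrench aligned with the tool and the worm at (328,256). Next I descend onto the worm gently.

```bash
python3 rel.py 0.483 -0.166 0.05; python3 -m pendant '0 -0.05 -0.07 0.5 0; 0 0 0 0.5 0; 0 0 0 0.4 0;0 0 0 0 0; 0 0 0 0 0'; python3 rel.py 0.483 -0.166 0.047
```

```text
t 2.0333 pos [ 0.4823 -0.1698  0.0998] F [-0.23  0.25  0.44] grip -0.0001 xdir -74.19 z [-0.003  0.001 -1.   ]
shift units [-0.11 -0.06  1.66]
time_s: 2.45
tool_pos: [0.4854, -0.169, 0.0596]
tcp_rot: [0.0, 0.797, -0.604, 0.001]
contact_force: [-0.2, -0.4, 0.1]
grip_width: -0.0
t 2.45 pos [ 0.4854 -0.169   0.0596] F [-0.24 -0.42  0.1 ] grip -0.0 xdir -74.25 z [ 0.001 -0.001 -1.   ]
shift units [-0.12  0.05  0.42]
```

```bash
python3 -m pendant '0 -0.13 0.05 0.3 0; 0 0 0 0.1 0; 0 0 0 0 0;0 0 0 0 0'; python3 -m pendant '0 0 0 0.05 0; 0 0 0 0 0'; python3 -m pendant '0 0 0 0.05 0; 0 0 0 0 0';
```

```text
time_s: 2.78
tool_pos: [0.4833, -0.1652, 0.0473]
tcp_rot: [-0.0, 0.798, -0.603, 0.001]
contact_force: [-0.5, -0.9, 1.1]
grip_width: -0.0002
time_s: 2.95
tool_pos: [0.4836, -0.1653, 0.0464]
tcp_rot: [-0.0, 0.798, -0.603, 0.001]
contact_force: [-2.8, 1.1, 8.3]
grip_width: 0.0001
time_s: 3.12
tool_pos: [0.4837, -0.1654, 0.046]
tcp_rot: [0.0, 0.798, -0.603, 0.001]
contact_force: [-4.9, 2.9, 19.2]
grip_width: -0.0001
```

```bash
python3 -m pendant '0 0 0 -0.04 0; 0 0.05 0 0 0;0 0.1 0 0 0'; python3 -m pendant '0 0.1 0 0 0; 0 0.1 0 0 0'; python3 -m pendant '0 0.1 0 0 0; 0 0.1 0 0 0';python3 -m pendant '0 0.1 0 0 0; 0 0 0 0 0'; python3 rel.py .483 -.166 .06
```

```text
time_s: 3.37
tool_pos: [0.4843, -0.1677, 0.0464]
tcp_rot: [-0.001, 0.798, -0.603, -0.0]
contact_force: [-4.5, 5.4, 20.2]
grip_width: -0.0
time_s: 3.53
tool_pos: [0.4863, -0.1746, 0.0467]
tcp_rot: [-0.001, 0.798, -0.603, 0.001]
contact_force: [-3.4, 3.5, 14.7]
grip_width: 0.0001
time_s: 3.7
tool_pos: [0.488, -0.1806, 0.0467]
tcp_rot: [-0.001, 0.798, -0.603, 0.001]
contact_force: [-2.8, 3.6, 11.6]
grip_width: -0.0001
time_s: 3.87
tool_pos: [0.4892, -0.1843, 0.0459]
tcp_rot: [-0.0, 0.798, -0.603, 0.001]
contact_force: [-0.8, -0.1, 6.3]
grip_width: -0.0003
t 3.8667 pos [ 0.4892 -0.1843  0.0459] F [-0.78 -0.08  6.28] grip -0.0003 xdir -74.2 z [ 0.002 -0.001 -1.   ]
shift units [-0.64  0.03 -0.47]
```

```bash
python3 -m pendant '0 0 0 -0.3 0; 0 -0.2 0 -0.1 0;0 -0.44 0 0 0;0 0 0 0 0'; python3 rel.py .4838 -.165 .0475
python3 - <<'E'
from rig import *
import cv2
for n in("side","wrist"):
    im,d=read_camera(n); 
    im=cv2.resize(im[260:380,300:460] if n=="side" else im[160:320,230:450],None,fx=4 if n=="side" else 3,fy=4 if n=="side" else 3,interpolation=cv2.INTER_CUBIC)
    cv2.imwrite(f"pics/{n}2.png",im[:,:,::-1])
E
```

```text
time_s: 4.2
tool_pos: [0.4815, -0.1625, 0.0564]
tcp_rot: [-0.0, 0.798, -0.602, -0.001]
contact_force: [-1.5, 0.2, 0.3]
grip_width: 0.0001
t 4.2 pos [ 0.4815 -0.1625  0.0564] F [-1.54  0.24  0.29] grip 0.0001 xdir -74.1 z [-0.001  0.002 -1.   ]
shift units [ 0.1  -0.05  0.3 ]
```

```bash
sleep 6
```

```text
(no output)
```

View pics/side2.png

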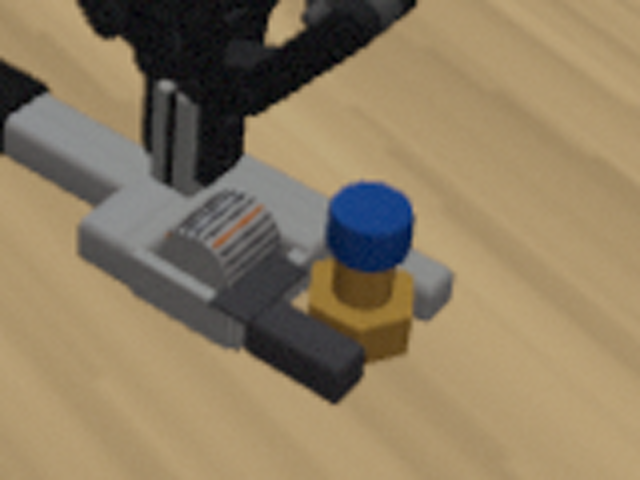

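View pics/wrist2.png

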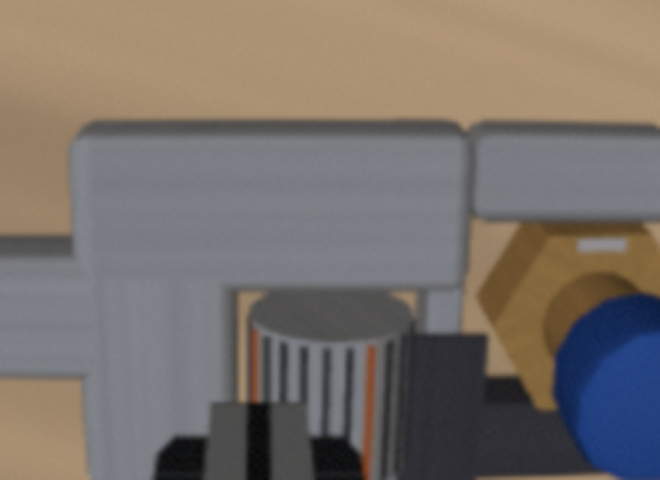

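```bash
python3 -m pendant '0 0.05 -0.03 0.25 0;0 0 0 0.1 0; 0 0 0 0 0; 0 0.05 0 0 0'; python3 -m pendant '0 0.1 0 0 0; 0 0.1 0 0 0'; python3 -m pendant '0 0.1 0 0.01 0; 0 0.1 0 0 0';python3 -m pendant '0 0.1 0 0 0; 0 0.05 0 0 0; 0 0 0 0 0'; python3 rel.py .483 -.166 .06
```

```text
time_s: 4.63
tool_pos: [0.4849, -0.1672, 0.0466]
tcp_rot: [-0.001, 0.798, -0.603, -0.0]
contact_force: [-2.1, 5.1, 13.5]
grip_width: -0.0
time_s: 4.8
tool_pos: [0.4856, -0.1701, 0.0466]
tcp_rot: [-0.003, 0.798, -0.603, -0.002]
contact_force: [-6.2, 15.1, 22.2]
grip_width: 0.0
time_s: 4.97
tool_pos: [0.4863, -0.1729, 0.0465]
tcp_rot: [-0.006, 0.798, -0.602, -0.005]
contact_force: [-6.2, 19.9, 27.5]
grip_width: -0.0001
time_s: 5.22
tool_pos: [0.4881, -0.1782, 0.0466]
tcp_rot: [-0.005, 0.798, -0.602, -0.004]
contact_force: [-5.5, 17.0, 23.7]
grip_width: -0.0001
t 5.2167 pos [ 0.4881 -0.1782  0.0466] F [-5.54 16.99 23.68] grip -0.0001 xdir -74.06 z [ 0.     0.012 -1.   ]
shift units [-0.44  0.05 -0.44]
```

The tangential force rose from about 4 N to 17–20 N with slip, so the jaw looks tight. I'll lift and look.

```bash
python3 -m pendant '0 0 0 -0.3 0; 0 -0.4 0 -0.7 0;0 -0.6 0.3 -1 0;0 -1 0.5 -1 0; 0 -1 0.5 0 0;0 0 0 0 0'; python3 rel.py .483 -.166 .06
python3 - <<'E'
from rig import *
import cv2,numpy as np
for n in("side","wrist","scene"):
    p=camera_params(n);im,d=read_camera(n); 
    np.savez(f"{n}3.npz",im=im,d=d,M=p["cam_to_world"],k=[p["fx"],p["fy"],p["cx"],p["cy"]])
    if n=="side": im=cv2.resize(im[230:380,260:460],None,fx=4,fy=4,interpolation=cv2.INTER_CUBIC)
    if n=="scene": im=cv2.resize(im[190:290,180:340],None,fx=4,fy=4,interpolation=cv2.INTER_CUBIC)
    cv2.imwrite(f"pics/{n}3.png",im[:,:,::-1])
E
```

```text
time_s: 5.72
tool_pos: [0.4241, -0.1059, 0.1333]
tcp_rot: [0.0, 0.798, -0.602, -0.002]
contact_force: [-1.1, 0.4, -1.2]
grip_width: 0.0003
t 5.7167 pos [ 0.4241 -0.1059  0.1333] F [-1.11  0.44 -1.23] grip 0.0003 xdir -74.07 z [-0.004  0.003 -1.   ]
shift units [ 2.48 -1.35  2.43]
```

```bash
sleep 6
```

```text
(no output)
```

View pics/side3.png

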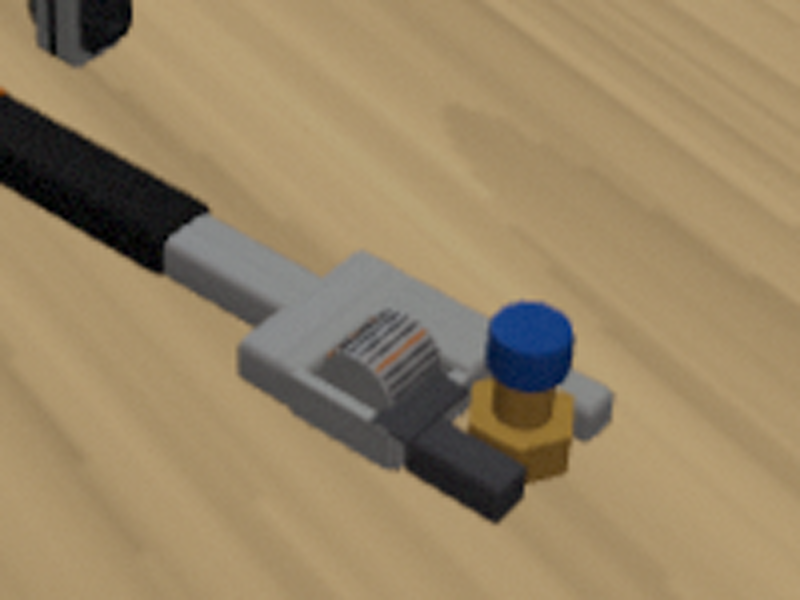

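View pics/wrist3.png

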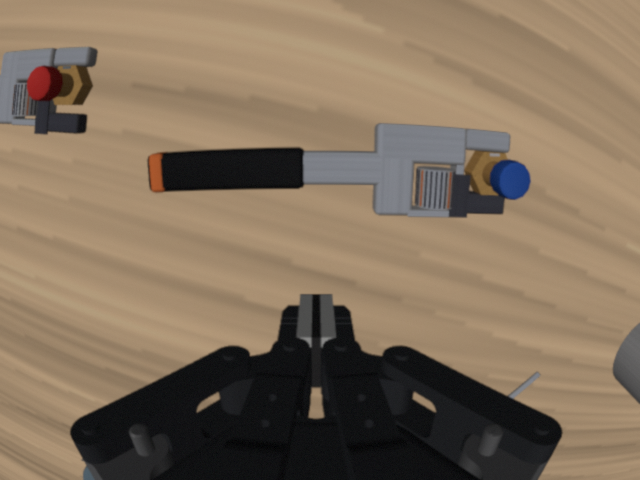

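View pics/scene3.png

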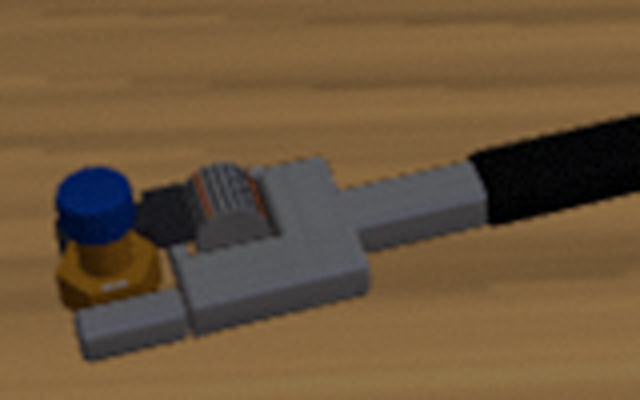

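```bash
python3 - <<'E'
from h import *
im,d,M,k=load("wrist3")
cv2.imwrite("pics/w3z.png",cv2.resize(im[110:230,410:550],None,fx=5,fy=5,interpolation=cv2.INTER_CUBIC)[:,:,::-1])
E
```

```text
(no output)
```

View pics/w3z.png

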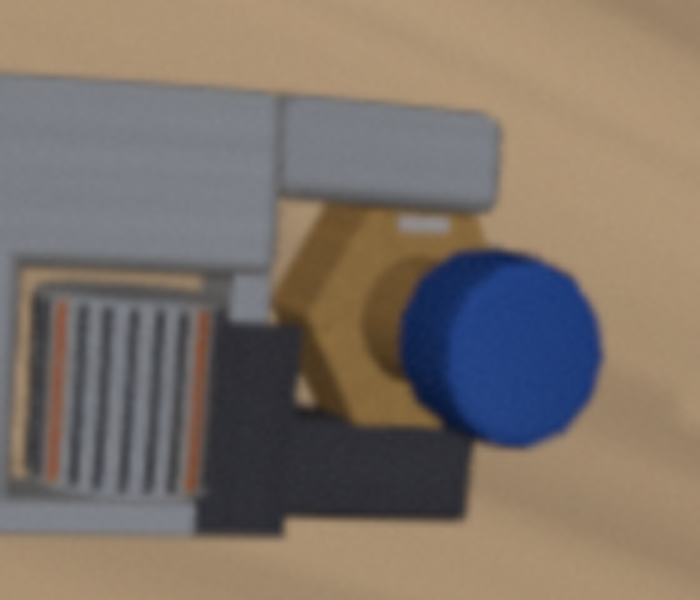

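The zoom shows both jaw faces on the nut's flats, with no gap at the fixed jaw (y about 205) or the sliding jaw (y about 425). Next, beside the grip on the robot side.

```bash
python3 rel.py .4289 -.0595 .065;  python3 -m pendant '0 -0.8 0.2 0 0; 0 -0.66 0.18 0.6 0;0 0 0 0.9 0;0 0 0 0.6 0;0 0 0 0 0;0 0 0 0 0';  python3 rel.py .4289 -.0595 .025
```

```text
t 5.8667 pos [ 0.4288 -0.1096  0.1331] F [ 0.94 -0.34  0.22] grip -0.0003 xdir -74.18 z [ 0.    -0.001 -1.   ]
shift units [-1.61 -0.46  2.27]
time_s: 6.37
tool_pos: [0.4055, -0.0707, 0.0696]
tcp_rot: [0.001, 0.797, -0.603, -0.001]
contact_force: [0.4, 0.5, 1.2]
grip_width: 0.0002
t 6.3667 pos [ 0.4055 -0.0707  0.0696] F [0.41 0.55 1.21] grip 0.0002 xdir -74.23 z [-0.002  0.001 -1.   ]
shift units [-0.15 -0.86  1.48]
```

```bash
python3 -m pendant '0 -0.15 -0.4 0.5 0; 0 0 0 0.5 0;0 0 0 0.45 0;0 0 0 0 0;0 0 0 0 0';  python3 rel.py .4289 -.0595 .025
python3 - <<'E'
from rig import *
import cv2
im,d=read_camera("side"); cv2.imwrite("pics/side4.png",cv2.resize(im[200:400,200:460],None,fx=3,fy=3)[:,:,::-1])
E
```

```text
time_s: 6.78
tool_pos: [0.4168, -0.0633, 0.0275]
tcp_rot: [0.0, 0.797, -0.603, 0.0]
contact_force: [0.6, -0.1, 0.4]
grip_width: 0.0
t 6.7833 pos [ 0.4168 -0.0633  0.0275] F [ 0.55 -0.12  0.4 ] grip 0.0 xdir -74.22 z [ 0. -0. -1.]
shift units [-0.01 -0.42  0.08]
```

```bash
sleep 5
```

```text
(no output)
```

View pics/side4.png

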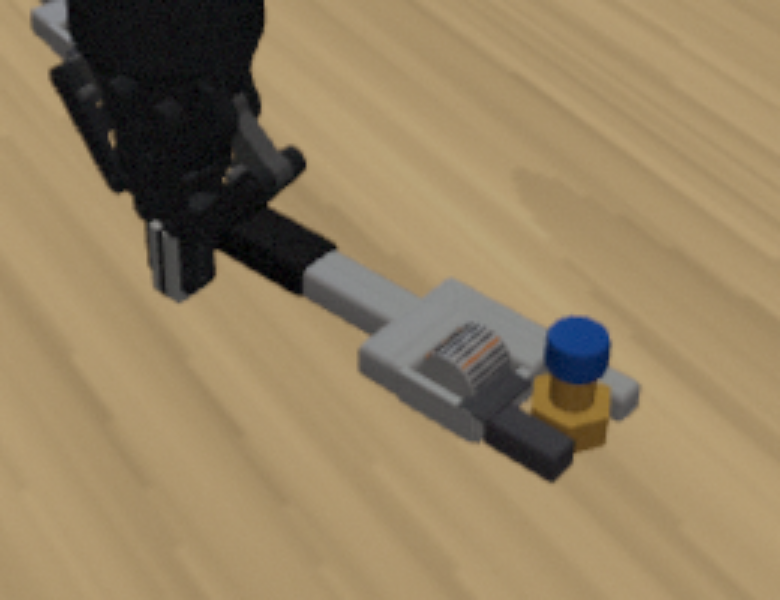

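```bash
python3 -m pendant '0 0 -0.3 0 0; 0 0 -0.3 0 0;0 0 0 0 0;0 0 0 0 0'; python3 -m pendant '0 0 -0.1 0 0; 0 0 -0.1 0 0;0 0 0 0 0'; 
```

```text
time_s: 7.17
tool_pos: [0.4351, -0.058, 0.0277]
tcp_rot: [-0.0, 0.798, -0.603, 0.001]
contact_force: [-0.2, -0.7, 0.1]
grip_width: 0.0003
time_s: 7.42
tool_pos: [0.4391, -0.056, 0.0269]
tcp_rot: [0.0, 0.798, -0.603, -0.0]
contact_force: [-0.5, 0.9, -0.2]
grip_width: -0.0
```

```bash
python3 -m pendant '0 0 -0.1 0 0; 0 -0.04 -0.3 0 3;0 -0.04 -0.3 0 3;0 -0.04 -0.3 0 3;0 -0.04 -0.3 0 3;0 0 0 0 0'; python3 - <<'E'
from rig import *
import cv2
im,d=read_camera("scene"); cv2.imwrite("pics/scene5.png",cv2.resize(im[190:290,180:380],None,fx=4,fy=4)[:,:,::-1])
im,d=read_camera("side"); cv2.imwrite("pics/side5.png",cv2.resize(im[200:400,200:460],None,fx=3,fy=3)[:,:,::-1])
E
```

```text
time_s: 7.92
tool_pos: [0.4775, -0.0435, 0.0268]
tcp_rot: [-0.0, 0.73, -0.683, 0.0]
contact_force: [-0.5, 0.8, 0.3]
grip_width: -0.0002
```

```bash
sleep 5
```

```text
(no output)
```

View pics/scene5.png

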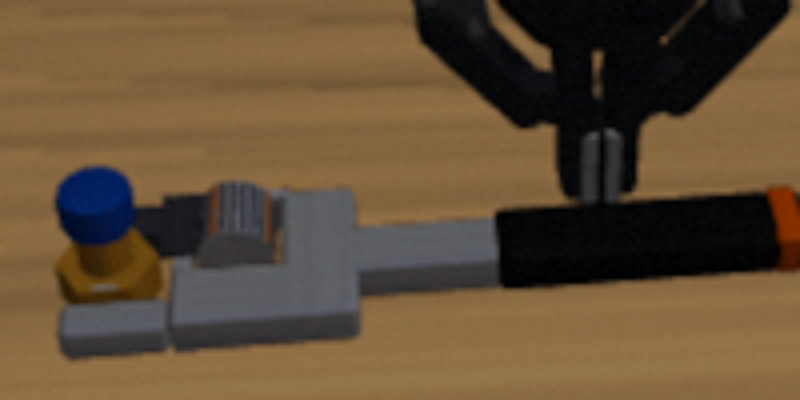

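View pics/side5.png

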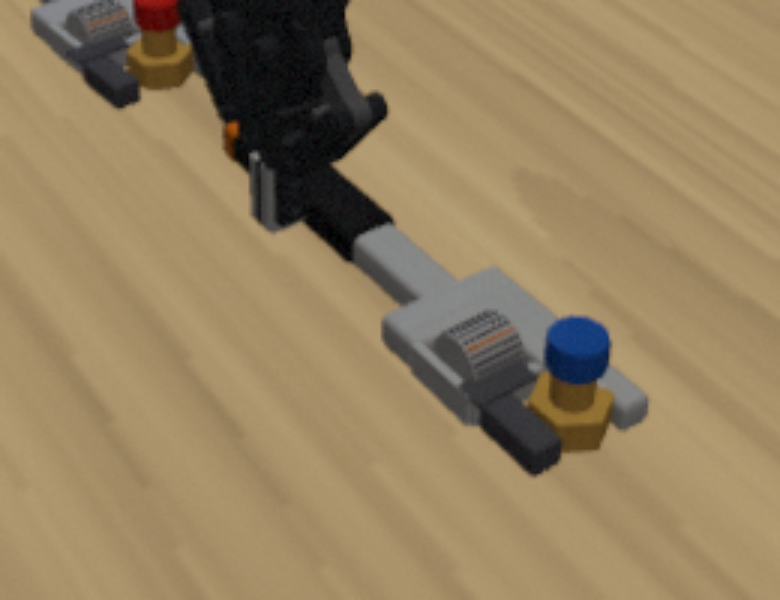

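The nut is turning with the wrench: its hex edges and white mark have shifted. I'll continue the arc.

```bash
python3 -m pendant '0 -0.04 -0.3 0 3; 0 -0.04 -0.3 0 3;0 -0.04 -0.3 0 3;0 -0.04 -0.3 0 3;0 -0.04 -0.3 0 3;0 0 0 0 0'; python3 -m pendant '0 -0.04 -0.3 0 3; 0 -0.04 -0.3 0 3;0 -0.04 -0.3 0 3;0 -0.04 -0.3 0 3;0 0 0 0 0;0 0 0 0 0'; python3 rel.py 0.5085 -.2135 0.027; python3 - <<'E'
from rig import *
import cv2,numpy as np
n="scene"
p=camera_params(n);im,d=read_camera(n)
np.savez(f"{n}6.npz",im=im,d=d,M=p["cam_to_world"],k=[p["fx"],p["fy"],p["cx"],p["cy"]])
cv2.imwrite("pics/scene6.png",cv2.resize(im[190:340,180:380],None,fx=4,fy=4)[:,:,::-1])
E
```

```text
time_s: 8.52
tool_pos: [0.5218, -0.0396, 0.0268]
tcp_rot: [-0.0, -0.635, 0.772, -0.0]
contact_force: [0.4, 0.2, 0.1]
grip_width: 0.0
time_s: 9.02
tool_pos: [0.5417, -0.0991, 0.027]
tcp_rot: [0.018, -0.585, 0.81, 0.015]
contact_force: [-0.7, 0.6, 0.1]
grip_width: 0.0002
t 9.0167 pos [ 0.5417 -0.0991  0.027 ] F [-0.72  0.57  0.06] grip 0.0002 xdir -108.31 z [ 0.011  0.045 -0.999]
shift units [ 3.96 -0.15 -0.19]
```

```bash
sleep 5
```

```text
(no output)
```

View pics/scene6.png

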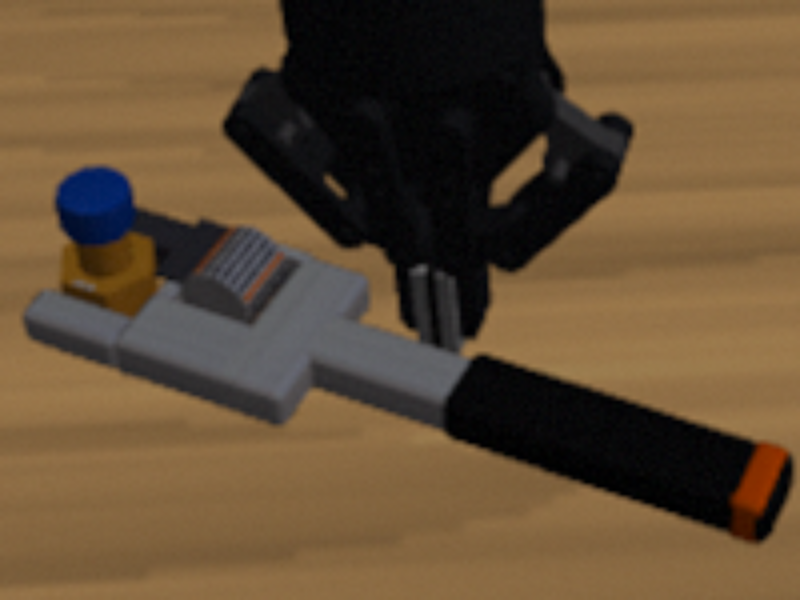

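The last call strayed: the TCP slid along the handle toward the nut and tilted slightly, with low force. I'll check the joints before going on.

```bash
python3 - <<'E'
from rig import *
from h import *
s=observe(); print(s["joint_positions"].round(3),s["qd"].round(3),s["tool_pos"])
im,d,M,k=load("scene6"); x0,y0,x1,y1=280,270,380,330
v,u=np.mgrid[y0:y1,x0:x1]; Z=d[y0:y1,x0:x1]
P=np.stack([(u-k[2])/k[0]*Z,(v-k[3])/k[1]*Z,Z],-1)@M[:3,:3].T+M[:3,3]
V=im[y0:y1,x0:x1].max(-1)
Q=P[(V<50)&(P[...,2]>0.013)&(P[...,2]<.022)]
print(cv2.minAreaRect((Q[:,:2]*1000).astype(np.float32)),len(Q))
H=cv2.cvtColor(im[y0:y1,x0:x1],cv2.COLOR_RGB2HSV); o=P[(H[...,0]<12)&(H[...,1]>180)&(P[...,2]>.013)]; print(o.mean(0))
E
```

```text
[-0.32   0.5   -0.349  0.725  0.047  3.14 ] [ 0.015 -0.005 -0.001  0.    -0.002  0.004] [ 0.54181126 -0.09853093  0.02712816]
((589.57421875, -60.02924346923828), (137.4189453125, 32.64381790161133), 57.716617584228516) 1427
[ 0.62124174 -0.00998923  0.02132688]
```

Joint 6 is at its 3.14 limit, which explains the stray. By the orange end the handle has already turned about 45°. I'll back off and measure.

```bash
python3 -m pendant '0 0 0.2 0 0;0 0 0.3 0 0;0 0 0.3 0 0;0 0 0 0 0'; python3 -m pendant '0 0 0.1 -0.5 0;0 0 0.1 -0.9 -3;0 0 0 -1 -4;0 0 0 -1 -5;0 0 0.3 -1 -5;0 0 0.8 0 -5;0 0 0.8 0 -5;0 0 0 0 0'; python3 rel.py 0.5085 -.2135 0.027
python3 - <<'E'
from rig import *
import cv2,numpy as np
for n in("scene","side"):
    p=camera_params(n);im,d=read_camera(n)
    np.savez(f"{n}7.npz",im=im,d=d,M=p["cam_to_world"],k=[p["fx"],p["fy"],p["cx"],p["cy"]])
    cv2.imwrite(f"pics/{n}7.png",im[:,:,::-1])
E
```

```text
time_s: 9.4
tool_pos: [0.5165, -0.0895, 0.0269]
tcp_rot: [0.017, -0.586, 0.81, 0.016]
contact_force: [-0.9, -0.5, 0.7]
grip_width: -0.0
time_s: 10.07
tool_pos: [0.4509, -0.0942, 0.1585]
tcp_rot: [-0.02, 0.759, -0.65, -0.012]
contact_force: [-1.4, 0.6, 0.9]
grip_width: -0.0002
t 10.0667 pos [ 0.4509 -0.0942  0.1585] F [-1.42  0.64  0.91] grip -0.0002 xdir -81.13 z [ 0.007  0.046 -0.999]
shift units [ 4.41 -1.22  4.21]
```

```bash
sleep 6
```

```text
(no output)
```

View pics/scene7.png

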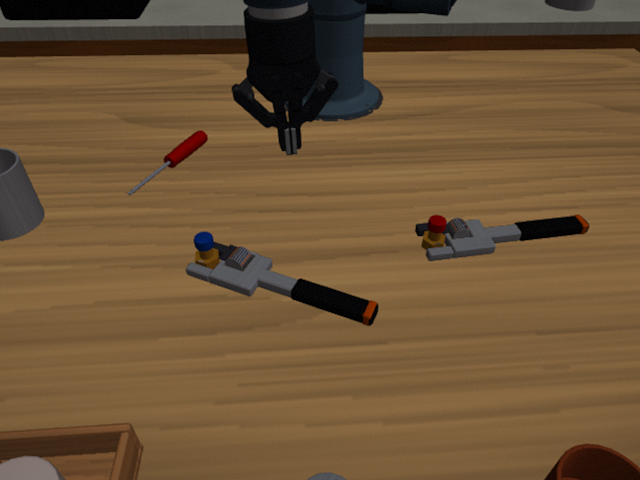

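View pics/side7.png

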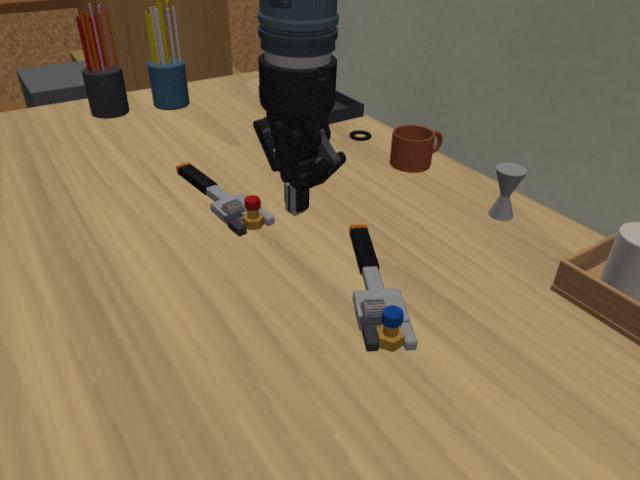

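```bash
python3 - <<'E'
from h import *
for n,(x0,y0,x1,y1) in dict(scene0=(290,205,380,260),side0=(240,245,325,310),scene7=(285,270,385,330),side7=(340,220,390,275)).items():
    im,d,M,k=load(n); v,u=np.mgrid[y0:y1,x0:x1]; Z=d[y0:y1,x0:x1]
    P=np.stack([(u-k[2])/k[0]*Z,(v-k[3])/k[1]*Z,Z],-1)@M[:3,:3].T+M[:3,3]
    V=im[y0:y1,x0:x1].max(-1)
    Q=P[(V<50)&(P[...,2]>0.013)&(P[...,2]<.024)]
    print(n,cv2.minAreaRect((Q[:,:2]*1000).astype(np.float32)),len(Q))
    l=cv2.fitLine(Q[:,:2].astype(np.float32),cv2.DIST_HUBER,0,.01,.01).ravel(); print(np.degrees(np.arctan2(l[1],l[0])))
for n,(x0,y0,x1,y1) in dict(scene0=(185,220,285,290),scene7=(175,220,285,300),side7=(340,285,430,355)).items():
    im,d,M,k=load(n)
    cv2.imwrite(f"pics/z_{n}.png",cv2.resize(im[y0:y1,x0:x1],None,fx=6,fy=6,interpolation=cv2.INTER_CUBIC)[:,:,::-1])
E
```

```text
scene0 ((461.2992858886719, -39.41816711425781), (26.248512268066406, 98.91034698486328), 16.284589767456055) 895
-73.32075
side0 ((456.245849609375, -41.996337890625), (25.55070686340332, 96.54204559326172), 15.792981147766113) 876
-73.568245
scene7 ((596.335205078125, -48.972084045410156), (110.73013305664062, 25.979257583618164), 62.31901168823242) 1380
61.3746
side7 ((589.2994384765625, -55.936058044433594), (96.94103240966797, 25.992877960205078), 62.287322998046875) 680
62.28675
```

```bash
sleep 2
```

```text
(no output)
```

View pics/z_scene7.png

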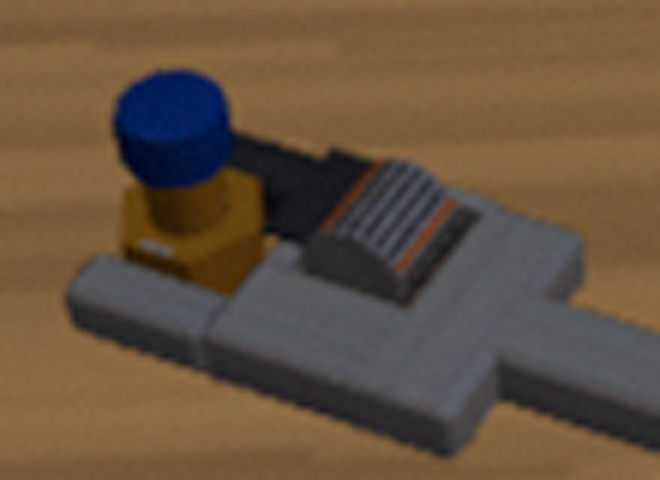

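View pics/z_side7.png

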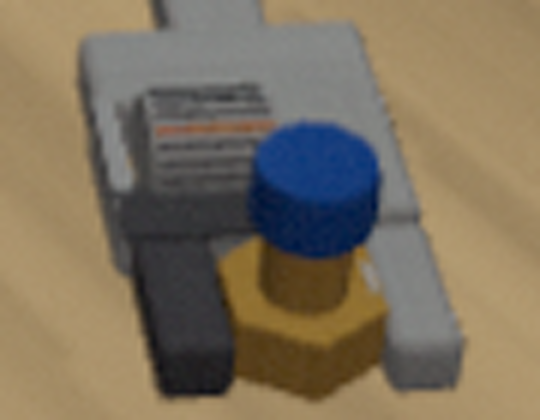

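```bash
python3 - <<'E'
from h import *
def mk(n,x0,y0,x1,y1):
    im,d,M,k=load(n); I=im[y0:y1,x0:x1]; H=cv2.cvtColor(I,cv2.COLOR_RGB2HSV).astype(int)
    m=(H[...,1]<110)&(H[...,2]>110); v,u=np.nonzero(m)
    if len(u)==0: print(n,"none"); return
    w=I[m].mean(-1)
    p=atz(M,k,x0+u.mean(),y0+v.mean(),.018); c=atz(M,k,*{'scene0':(203.4,237.5),'scene7':(203.4,237.5)}[n],.05)
    print(n,len(u),x0+u.mean(),y0+v.mean(),p.round(4),c.round(4),np.degrees(np.arctan2(*(p-c)[1::-1])).round(1))
mk("scene0",197,255,216,265); mk("scene7",192,252,212,264)
E
```

```text
scene0 none
scene7 none
```

View pics/z_scene0.png

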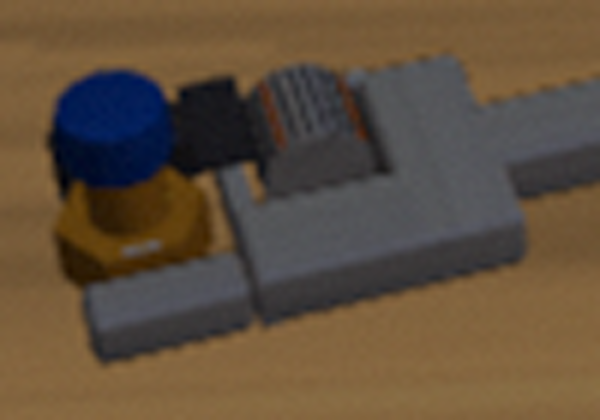

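```bash
python3 - <<'E'
from h import *
im,d,M,k=load("scene0")
for cu,cv in((203.2,237.8),(203.2,239)):
  c=atz(M,k,cu,cv,.05)
  for u,v in((208.2,260.7),(200.3,260.5)):
    p=atz(M,k,u,v,.018)-c; print(c.round(4),p.round(4),np.degrees(np.arctan2(p[1],p[0])))
E
```

```text
[ 0.5105 -0.2121  0.05  ] [ 0.0102  0.003  -0.032 ] 16.400271590266637
[ 0.5105 -0.2121  0.05  ] [ 0.0091 -0.0075 -0.032 ] -39.418435817621464
[ 0.5129 -0.2119  0.05  ] [ 0.0078  0.0027 -0.032 ] 19.367736266656188
[ 0.5129 -0.2119  0.05  ] [ 0.0067 -0.0077 -0.032 ] -48.90824690238328
```

The handle turned 44° (106.3° to 62.3°). The nut's mark moved with it and still faces the fixed jaw. The jaws are on the flats, the red wrench has the same pixels as before, and the arm is clear. I'm handing in.

```bash
python3 -c "
from rig import *
print(observe()['qd'].round(3)); print(finish_job())"
```

```text
[ 0.007  0.026  0.041 -0.01   0.001  0.003]
the job is handed in; nothing more can be done
None
```

The blue-capped point is done: I closed the wrench's jaw onto the nut with the worm, then turned the handle about 44° clockwise, and the nut went with it. The job was handed in at about 10 s of the 51 s allowed.

- **Closing the jaw:** I made two strokes on the worm with the shut fingertips. On the second, the force along the stroke rose from about 4 N to 17–20 N and the tip slipped. The close-up then showed both jaw faces on the nut's flats.
- **Press force:** the fingertip pressed with up to about 27 N, above the suggested 5 to 15 N. I saw no ill effect in the later pictures.
- **Turning the handle:** the handle went from 106.3° to 62.3° in both fixed cameras. The white mark on the nut moved by about 50°, but that estimate is coarse (50 to 68° depending on how I measured it). The nut's flats still line up with the jaws.
- **Slip near the end:** joint 6 reached its range limit (3.14) in the last rows of the turn. The fingertip then slid along the handle towards the head and tilted about 2.6°, at under 1 N as reported at the end of that call. The handle had already come round by then.
- **Final state:** the wrench is on the nut, the red-capped wrench looks unmoved in the pictures, and the arm was backed off clear of everything.

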